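# Load the slotted masses onto the dead-weight press

## Task

The small dead-weight press already carries one slotted steel disc on its stem. Slide the larger loose disc sideways onto the stem under the knob and rest it on that one, let go of it, then do the same with the smaller loose disc on top, each pushed fully home so that it is centred on the stem, lying flat, and with its slot facing the opposite side from the slot of the disc directly beneath it. Leave the film roll, the tape roll and the tweezers where they are.

Things in the scene. Friction and masses are not known exactly. Their poses are not given: they have to be found in the camera images.
- press: Dead-weight press, fixed on the bench: grey 110x110x16 mm base plate, short column, dark round flat platform 72 mm across, top 56 mm above the bench. From its middle rises a steel stem 8 mm thick with a black knob 18 mm across on top. Origin: centre of the underside; the stem is the z axis. Base level on its -x side, lock screw on its -y side.
- seat (a point): Centre of the platform's top face, on the stem's axis, 56 mm above the bench; axes as the press. The knob's underside is 50 mm above this point, the knob's top 58 mm.
- base_disc: Slotted steel disc already on the stem, loose on the platform: 50 mm in diameter, 10 mm thick, 0.14 kg. The slot, 12 mm wide, is open to the disc's +x; its closed end lies 6 mm past the centre, so a disc fully home is centred on the stem within about 2 mm. Two flats parallel to the slot, 43 mm apart, on the +y and -y sides. Origin: centre of the underside, z up.
- base_disc_mouth (a point): Middle of this disc's slot mouth at the rim, 25 mm from its origin along its +x, at half thickness. On all three discs the slot flares to 18 mm over the last 10 mm.
- large_disc: The larger loose slotted steel disc, lying flat on the bench: 60 mm in diameter, 14 mm thick, flats 52 mm apart at its +y and -y sides, slot open to its +x (12 mm wide, as told for the disc on the stem). Origin: centre of the underside, z up. Mass about 0.28 kg.
- large_disc_mouth (a point): Middle of the large disc's slot mouth at its rim, 30 mm from its origin along its +x, at half thickness.
- small_disc: The smaller loose slotted steel disc, lying flat on the bench: 46 mm in diameter, 14 mm thick, flats 40 mm apart at its +y and -y sides, slot open to its +x (12 mm wide, as told for the disc on the stem). Origin: centre of the underside, z up. Mass about 0.16 kg.
- small_disc_mouth (a point): Middle of the small disc's slot mouth at its rim, 23 mm from its origin along its +x, at half thickness.
- film_roll: Bystander: white roll of film standing upright on the bench, 62 mm in diameter, 50 mm high. Origin: centre of the underside.
- tape: Bystander: flat yellow roll of tape, 80 mm in diameter, 13 mm high. Origin: centre of the underside.
- tweezers: Bystander: steel tweezers lying flat, 125 mm long along their y, 14 mm wide, 9 mm high. Origin: middle of the underside.
Not all that is in view belongs to the job. What is shaped like the small_disc but purple or turquoise is not meant.

How it is judged:
By the outcome, as a careful person would: the job done as asked, in the order asked, and still so for the second after the job is handed in, with the robot touching nothing.
It also fails if it takes over 54 s, if anything falls off the work surface, if the arm or the gripper's body presses on something with over 40 N, if the wrist force passes 120 N, or if a joint passes its speed limit or range.

## Robot

A 6-joint arm with a two-finger parallel gripper is mounted at the origin on a cart in front of the work surface, level with it; the furniture and walls round the work are solid. World frame = base frame: x ahead of the robot, y to its left, z up, the work surface at z = 0. Lengths are in mm, angles in rad, forces in N, time in s.
With the tool pointing down it reaches from about 325 to 875 mm from the base axis. Payload 4.4 kg.
Tool frame: the origin (TCP) lies at the very end of the fingers, on their centre line; the grasp point (between the pads) lies 19 mm behind it (arm.tcp_to_grasp is the distance from the TCP to the grasp point, in mm); z points along the fingers, y is the line along which they close (so a half turn about z gives the same grasp; the last joint's range is limited). The gripper opens to 85 mm and grips with 20 to 120 N. Pads are 22 mm wide; open, the fingers measure 114 mm over their backs; the gripper's body (76 mm by 85 mm) begins 54 mm behind the grasp point. The pads swing forward as they close: fully open they stand 13 mm farther back than shut.
Start: joints at [-1.272, 0.207, 1.542, -0, 1.393, -0.15], TCP at [249.472, -518.065, 231.282] pointing down, gripper open.
Joint ranges: [-2.73, 2.73], [-0.86, 2.22], [0.23, 2.46], [-1.11, 4.25], [0.08, 2.63], [-2.82, 2.82]. Speed limits (rad/s): [2.79, 2.79, 3.14, 3.14, 3.14, 3.14].

## Interface

Orientations are given as a unit quaternion [x, y, z, w].
In Python, from station import arm gives the robot as it stands.
- The arm moves only by the shell command python3 -m pendant 'ROWS' [OPENING] [FORCE]. ROWS is a JSON object of lists of equal length, an entry for each row: "delta_pos": the shift along the world's x, y, z in m, a list of three; "twist": the turn, a rotation vector about the world's x, y, z in rad, a list of three. A call has 1 to 5 rows; each row is the pose to reach, as a shift and turn from the pose commanded when the call began; what a row does not reach only later rows make up. A row lasts 1/8 s, in which the tool goes at most 62.5 mm and 10.7 degrees, less where a joint would pass 70% of its speed; a pose out of reach is approached as far as the arm can. A call with a gripper value outside its range is refused whole. OPENING is the opening, from 0 (shut) to 1 (fully open), set as the call begins (- or left out, the last holds). The fingers move at their own pace and stop on an object; FORCE is the grip in N (left out, the last holds). Time passes only in rows, so rows that repeat a pose let the fingers close. It gives the time, the measured TCP pose, the force, the opening and the grip force at its end, in the units of the state.
- arm.state(): the state, without advancing time (a new reading comes with each control period).
- arm.camera(name): name is "side" or "top"; returns a dict with "image" (400x640x3 uint8, red, green, blue), "fx", "fy", "cx", "cy" (pixels), "world_to_cam" (4x4, takes a point from world to camera coordinates). Camera axes: x right, y down, z forward; pixel columns grow to the right and rows downward; lengths in mm; the calibration is good to about 2 mm. A picture is of the moment at which its call begins. There is no depth.
- arm.hand_in(): hands the job in; it is judged then, once.
The state is a dict: "time_s": time; "joint_positions": joint angles; "joint_velocities": joint speeds; "joint_torque": joint torques, N m; "tool_pos": TCP position; "orientation": TCP orientation; "contact_force": force on the tool from outside, world axes, zero at the start; "moment": the same for the moment, N m; "gripper_width": finger opening in mm; "grip_force": force on a finger pad.
Only numpy, scipy, OpenCV 4.12 (cv2) and the standard library are available. Lean on these libraries where they do the work, as an engineer would, in place of code of your own. Each camera call takes 0.05 s, during which the arm holds its last target. There are 200 camera calls.

## Working session

There is one attempt and no reset: what is moved stays moved. The work goes in short steps, Python scripts to look and compute and a shell command to move; the robot and the scene stay as the last step left them, time stands still between calls to the robot, and variables do not carry over. Pictures are saved under pics/ and viewed, at most 11 in all, crops included, and the job is handed in when it is done.

```bash
mkdir -p pics; cat > h.py <<'E'
from station import arm
import cv2, numpy as np
def snap(n,tag):
    c=arm.camera(n); np.savez(f'pics/{tag}.npz',**{k:np.array(v) for k,v in c.items()})
    cv2.imwrite(f'pics/{tag}.png',cv2.cvtColor(c['image'],cv2.COLOR_RGB2BGR)); return c
def load(tag): return {k:v for k,v in np.load(f'pics/{tag}.npz').items()}
def ray(c,u,v,z):
    T=np.array(c['world_to_cam']);R=T[:3,:3];o=-R.T@T[:3,3]
    d=R.T@np.array([(u-c['cx'])/c['fx'],(v-c['cy'])/c['fy'],1]);return o+d*(z-o[2])/d[2]
def proj(c,p):
    T=np.array(c['world_to_cam']);q=T[:3,:3]@np.array(p,float)+T[:3,3]
    return np.array([c['fx']*q[0]/q[2]+c['cx'],c['fy']*q[1]/q[2]+c['cy']])
E
python3 - <<'E'
from h import *
for n in('top','side'):
    c=snap(n,n+'0');T=np.array(c['world_to_cam']);print(n,c['fx'],-T[:3,:3].T@T[:3,3],T[:3,:3].round(2).tolist())
print(arm.state())
E
```

```text
top 482.6748035570852 [ 391.77354978  -87.84805893 1158.76725402] [[0.01, -1.0, -0.01], [-0.99, -0.01, -0.15], [0.15, 0.01, -0.99]]
side 435.6858260059154 [ 585.38492528 -960.35712086  412.00404326] [[1.0, 0.04, 0.02], [0.04, -0.34, -0.94], [-0.03, 0.94, -0.35]]
{'time_s': 0.1, 'joint_positions': array([-1.27251349e+00,  2.07332680e-01,  1.54282385e+00,  6.34917670e-06,
        1.39349279e+00, -1.50525364e-01]), 'joint_velocities': array([ 0.00018955, -0.00214406, -0.00158215,  0.00078213, -0.0008776 ,
       -0.00153133]), 'joint_torque': array([-4.27748028e-04, -3.84090757e+01, -2.92547500e+01, -2.38773409e-04,
        4.86601086e-03,  2.83811784e-05]), 'tool_pos': array([ 249.26313135, -517.40400488,  230.23701621]), 'orientation': array([ 9.74926493e-01,  2.22524777e-01, -7.27870149e-05, -1.02575694e-03]), 'contact_force': array([ 0.00474182, -0.49393369, -0.48506227]), 'moment': array([-0.00454382, -0.02597537,  0.01079396]), 'grip_force': 0.0, 'gripper_width': 85.49023295661043}
```

View pics/top0.png

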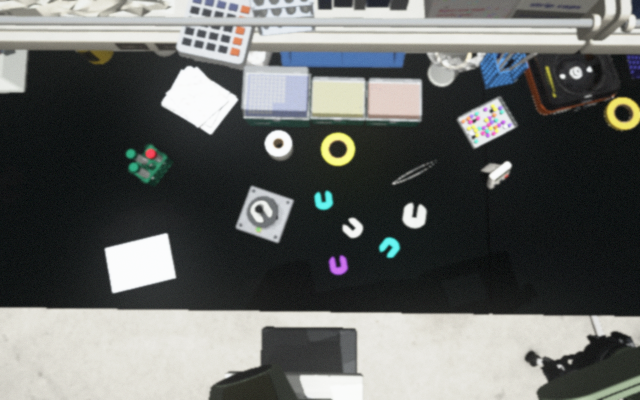

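View pics/side0.png

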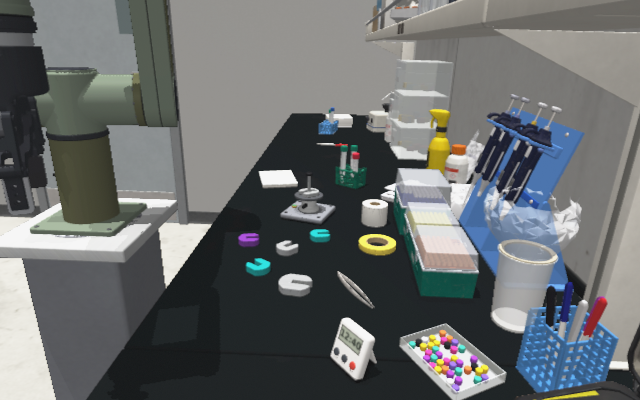

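Top view: white candidates are the large disc (414,215) and the small disc (352,228). The lookalikes are turquoise (324,200) and (389,247), and purple (338,265), so all three are excluded. The press is at (264,213), the film roll at (279,145), the tape at (338,149) and the tweezers at (414,172). I'll check the choice in a close crop.

```bash
python3 - <<'E'
from h import *
t=load('top0');s=load('side0')
a=cv2.resize(t['image'][175:280,230:440],None,fx=3.8,fy=3.8,interpolation=cv2.INTER_CUBIC)
b=cv2.resize(s['image'][165:305,220:370],None,fx=1.4,fy=1.4)
b=cv2.resize(s['image'][165:225,270:345],None,fx=2.6,fy=2.6,interpolation=cv2.INTER_CUBIC)
o=np.zeros((600,800,3),np.uint8);o[:a.shape[0],:a.shape[1]]=a;o[420:420+b.shape[0],:b.shape[1]]=b
c=cv2.resize(s['image'][230:300,270:330],None,fx=2.5,fy=2.5);o[420:420+c.shape[0],300:300+c.shape[1]]=c
cv2.imwrite('pics/crop1.png',o[:,:,::-1])
hsv=cv2.cvtColor(t['image'],cv2.COLOR_RGB2HSV)
m=((hsv[...,1]<60)&(hsv[...,2]>110)).astype(np.uint8);
for name,(u,v),z,r in(('large',(414,215),14,30),('small',(352,228),14,23)):
    w=np.zeros_like(m);w[v-22:v+22,u-22:u+22]=m[v-22:v+22,u-22:u+22]
    n,l,st,ce=cv2.connectedComponentsWithStats(w);i=1+np.argmax(st[1:,4]);
    cs,_=cv2.findContours((l==i).astype(np.uint8),0,cv2.CHAIN_APPROX_NONE);p=cs[0][:,0]
    (cx,cy),rr=cv2.minEnclosingCircle(p)
    C=ray(t,cx,cy,z);A=ray(t,*ce[i],z);d=C-A
    P=np.array([ray(t,*q,z) for q in p])
    print(name,st[i],(cx,cy),rr,'C',C.round(1),'cent',A.round(1),'slot',np.degrees(np.arctan2(d[1],d[0])),rr*2*1158/482)
    # slot dir: closed end refinement
    yy,xx=np.nonzero(l==i);Q=np.array([ray(t,x,y,z)[:2] for x,y in zip(xx,yy)]);ev,V=np.linalg.eigh(np.cov((Q).T));print(ev,np.degrees(np.arctan2(V[1],V[0])))
E
```

```text
large [402 203  25  26 470] (414.2799377441406, 214.81051635742188) 13.37643051147461 C [ 519.9 -281.1   14. ] cent [ 517.5 -280.2   14. ] slot -20.995698519984046 64.27347108833028
[240.37498885 248.72302012] [-158.51153141  111.48846859]
small [342 217  21  21 275] (352.26153564453125, 227.38461303710938) 10.388011932373047 C [ 488.2 -133.8   14. ] cent [ 486.4 -135.2   14. ] slot 39.200840988496815 49.91418181613273
[140.22819055 154.64336309] [-136.61475991  133.38524009]
```

View pics/crop1.png

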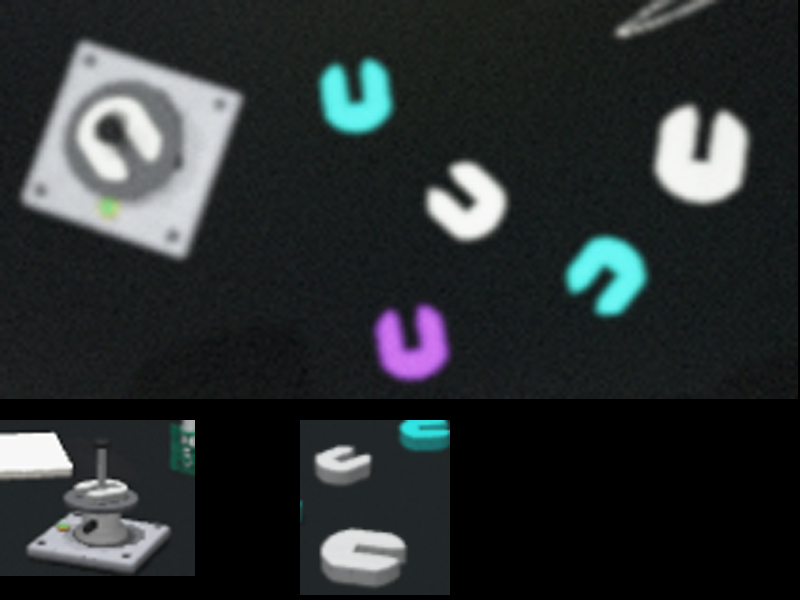

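The crop confirms it: the two white discs are large and small, and the lookalikes are coloured. The base disc's slot opens to the lower right, roughly -150° in world yaw. The large disc's slot is near -5° and the small one's near +45°. Next I measure these more precisely.

```bash
cat > meas.py <<'E'
from h import *
def warp(c,x,y,z,h=60,k=4):
    # orthographic patch at plane z, k px/mm; row=+x up? here: col=(X-x+h)*k,row=(Y-y+h)*k
    src=np.float32([[0,0],[2*h*k,0],[2*h*k,2*h*k],[0,2*h*k]])
    W=[(x-h,y-h),(x+h,y-h),(x+h,y+h),(x-h,y+h)]
    dst=np.float32([proj(c,(a,b,z)) for a,b in W])
    M=cv2.getPerspectiveTransform(dst,src)
    return cv2.warpPerspective(c['image'],M,(2*h*k,2*h*k),flags=cv2.INTER_CUBIC)
def disc(c,x,y,z,R,thr=None,k=4,h=60,white=120):
    g=cv2.cvtColor(warp(c,x,y,z,h,k),cv2.COLOR_RGB2GRAY)
    m=(g>white).astype(np.uint8)
    n,l,st,ce=cv2.connectedComponentsWithStats(m)
    d=np.hypot(*(ce[1:]-h*k).T)+1e4*(st[1:,4]<300*k*k*.5)
    i=1+np.argmin(d);m=(l==i).astype(np.uint8)
    cs,_=cv2.findContours(m,0,2);cs=max(cs,key=cv2.contourArea)
    hull=np.zeros_like(m);cv2.fillPoly(hull,[cv2.convexHull(cs)],1)
    s=cv2.erode(hull-m,np.ones((9,9)));n,l,st,ce=cv2.connectedComponentsWithStats(s);j=1+np.argmax(st[1:,4])
    yy,xx=np.nonzero(l==j);V=np.linalg.eigh(np.cov(np.c_[xx,yy].T))[1][:,1]
    cc=np.array(cv2.minEnclosingCircle(cs)[0]);
    if V@(ce[j]-cc)<0:V=-V
    q=cs[:,0].astype(float);Vn=np.array([-V[1],V[0]])
    la=q@V;lb=q@Vn
    cen=(la.min()/k+R)*V+ (lb.max()+lb.min())/2/k*Vn   # far rim from mouth, mid of flats
    return cen+[x-h,y-h], cc/k+[x-h,y-h], np.degrees(np.arctan2(V[1],V[0])),(np.ptp(la)/k,np.ptp(lb)/k)
E
python3 - <<'E'
from meas import *
t=load('top0');s=load('side0')
for nm,x,y,z,R in(('large',520,-281,14,30),('small',488,-134,14,23)):
    for cn,c in(('top',t),('side',s)):
        print(nm,cn,*disc(c,x,y,z,R,white=130))
p=ray(t,264,213,16);print('press',p)
# base plate: bright in top
g=cv2.cvtColor(warp(t,p[0],p[1],16,100),cv2.COLOR_RGB2GRAY);m=(g>100).astype(np.uint8)
cs=max(cv2.findContours(m,0,2)[0],key=cv2.contourArea);r=cv2.minAreaRect(cs);print('plate',np.array(r[0])/4+p[:2]-100,np.array(r[1])/4,r[2])
A=[cv2.cvtColor(warp(c,p[0],p[1],66,50,4),cv2.COLOR_RGB2BGR) for c in(t,s)]
cv2.imwrite('pics/base.png',np.hstack(A))
np.save('pics/p.npy',p)
E
```

```text
large top [ 518.70737505 -280.44795878] [ 519.68361282 -280.60907364] -8.78531111274742 (np.float64(59.331990537707526), np.float64(55.136346913947285))
large side [ 519.57835835 -280.82740278] [ 519.5  -280.75] -9.115614757703847 (np.float64(58.50090737051829), np.float64(56.70660080773655))
small top [ 487.33454418 -134.44854089] [ 487.97159195 -133.75      ] 48.74231535535062 (np.float64(45.28015156326481), np.float64(42.8766778077144))
small side [ 486.39762284 -134.30864013] [ 486.51609039 -133.71597672] 47.3605262774671 (np.float64(46.460100479155074), np.float64(43.58662016924367))
press [519.88023641  76.88748478  16.        ]
plate [518.42624166  76.32684635] [111.427742  110.9651947] 71.67460632324219
```

View pics/base.png

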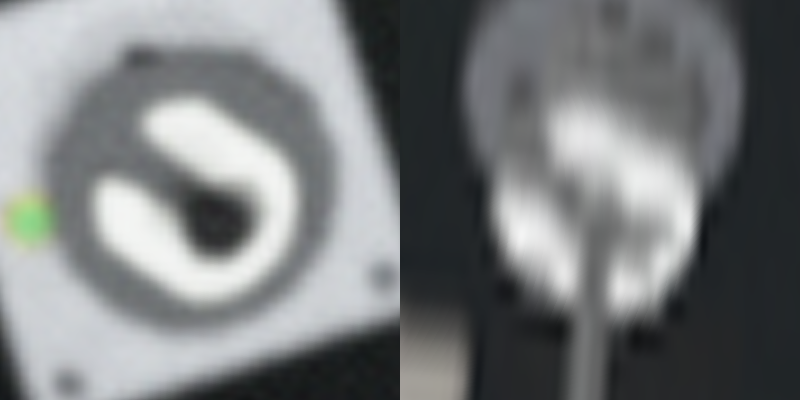

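The rectified press patch (left half, top camera) shows the base disc centred near (200,205) in the patch. Its slot opens to the upper left, about -146° in world yaw. I'll fix the angle and the stem position numerically.

```bash
python3 - <<'E'
from meas import *
t=load('top0');s=load('side0');p=np.load('pics/p.npy')
for w in(150,170,190):
    print(disc(t,p[0],p[1],66,25,white=w,h=50))
g=cv2.cvtColor(warp(t,p[0],p[1],66,50),cv2.COLOR_RGB2GRAY)
m=(g>160).astype(np.uint8);cs=max(cv2.findContours(m,0,2)[0],key=cv2.contourArea)
print('rect',cv2.minAreaRect(cs))
# platform disc in top: dark grey ring vs plate at z=56
g=cv2.cvtColor(warp(t,p[0],p[1],56,50),cv2.COLOR_RGB2GRAY)
d=((g<150)).astype(np.uint8);d=cv2.morphologyEx(d,cv2.MORPH_OPEN,np.ones((25,25)))
# knob in top at z=114
g=cv2.cvtColor(warp(t,p[0],p[1],112,30),cv2.COLOR_RGB2GRAY);k=(g<70).astype(np.uint8)
n,l,st,ce=cv2.connectedComponentsWithStats(k)
for i in range(1,n):
    if st[i,4]>1000: print('knob',ce[i]/4+p[:2]-30,st[i,2:]/[4,4,16])
# side: stem column
print('side proj stem z70..110',proj(s,(518.4,76.3,70)),proj(s,(518.4,76.3,106)),proj(s,(518.4,76.3,114)))
gs=cv2.cvtColor(s['image'],cv2.COLOR_RGB2GRAY)
for r in range(170,196,3):print(r,gs[r,298:322].tolist())
E
```

```text
(array([519.96751427,  78.03464098]), array([518.8982456 ,  76.75603412]), np.float64(-143.33039465994537), (np.float64(50.37015293421341), np.float64(46.607066773266894)))
(array([519.26642434,  77.45183481]), array([518.66556432,  76.9226868 ]), np.float64(-143.56115312515377), (np.float64(48.42903801766493), np.float64(45.01935409664056)))
(array([518.60053332,  77.01638518]), array([518.83699682,  76.87636875]), np.float64(-143.73470810635172), (np.float64(46.800308892258926), np.float64(43.4677809097215)))
rect ((199.49996948242188, 199.49996948242188), (398.99993896484375, 398.99993896484375), -0.0)
knob [517.70200297  74.47615084] [ 14.      13.5    138.6875]
side proj stem z70..110 [308.23713264 189.32603218] [308.41345429 175.52411574] [308.45318979 172.4137427 ]
170 [36, 36, 36, 36, 36, 36, 36, 37, 37, 37, 36, 37, 37, 36, 36, 36, 36, 37, 37, 36, 36, 36, 36, 36]
173 [38, 40, 39, 40, 40, 39, 39, 38, 41, 50, 57, 57, 50, 44, 35, 36, 37, 37, 36, 36, 36, 36, 36, 36]
176 [39, 39, 39, 39, 39, 39, 40, 38, 38, 60, 93, 95, 79, 37, 37, 37, 37, 36, 36, 37, 36, 35, 35, 37]
179 [38, 40, 40, 40, 41, 42, 42, 41, 43, 70, 103, 104, 87, 41, 42, 41, 40, 39, 39, 38, 37, 36, 36, 36]
182 [39, 39, 38, 40, 40, 41, 41, 42, 45, 79, 112, 104, 86, 42, 41, 41, 41, 40, 39, 38, 39, 38, 38, 36]
185 [31, 36, 38, 38, 39, 39, 40, 41, 45, 79, 113, 104, 87, 41, 41, 39, 40, 41, 39, 40, 39, 39, 40, 38]
188 [37, 38, 38, 57, 97, 124, 140, 184, 204, 166, 114, 105, 148, 214, 213, 201, 169, 149, 70, 36, 37, 37, 36, 37]
191 [102, 154, 163, 152, 149, 141, 129, 114, 114, 139, 157, 151, 157, 189, 217, 217, 218, 218, 221, 224, 190, 75, 36, 35]
194 [112, 95, 85, 94, 113, 129, 137, 149, 157, 154, 150, 137, 126, 119, 114, 107, 104, 103, 104, 101, 89, 95, 116, 114]
```

Working estimates (mm, degrees):

| Item | Centre | Slot yaw |
|---|---|---|
| Stem / base disc | (518.5, 76) | -144° |
| Large disc | (519.2, -280.7) | -9° |
| Small disc | (487, -134.2) | +48° |

First move is to above the large disc, turning the tool to yaw -9°.

```bash
python3 -m pendant '{"delta_pos":[[0.05,0.04,-0.02],[0.1,0.085,-0.04],[0.15,0.13,-0.07],[0.2,0.175,-0.1],[0.24,0.21,-0.12]],"twist":[[0,0,-0.15],[0,0,-0.3],[0,0,-0.45],[0,0,-0.606],[0,0,-0.606]]}' 1 60
python3 -m pendant '{"delta_pos":[[0.03,0.027,-0.04],[0.03,0.027,-0.05],[0.03,0.027,-0.05]],"twist":[[0,0,0],[0,0,0],[0,0,0]]}'
python3 - <<'E'
from h import *
c=snap('top','t1');s=arm.state();print(s['tool_pos'],s['orientation'],s['contact_force'],s['joint_positions'])
q=s['orientation'];print(np.degrees(2*np.arctan2(q[1],q[0])))
E
```

```text
time_s: 0.72
tool_pos: [470.3, -324.1, 120.7]
orientation: [0.997, -0.079, -0.0, -0.0]
contact_force: [0.3, -0.9, 0.6]
gripper_width: 85.5
grip_force: 0.0
time_s: 1.1
tool_pos: [498.4, -298.3, 70.7]
orientation: [0.997, -0.078, -0.001, -0.001]
contact_force: [-0.3, -0.1, -0.7]
gripper_width: 85.6
grip_force: 0.0
[ 498.9764786  -299.52436534   72.08646005] [ 9.96880896e-01 -7.89203720e-02 -1.76502488e-04  1.48672195e-04] [-0.53476349 -0.47383616  0.13054007] [-6.89042579e-01  3.97069695e-01  1.65383331e+00 -5.02759030e-04
  1.09080869e+00  1.03999099e+00]
-9.05302302740492
```

```bash
python3 -m pendant '{"delta_pos":[[0.0203,0.0188,-0.01],[0.0203,0.0188,-0.04],[0.0203,0.0188,-0.062],[0.0203,0.0188,-0.068],[0.0203,0.0188,-0.068]],"twist":[[0,0,0],[0,0,0],[0,0,0],[0,0,0],[0,0,0]]}'
python3 - <<'E'
from h import *
snap('side','s2');snap('top','t2');s=load('s2')
cv2.imwrite('pics/s2c.png',cv2.resize(s['image'][190:340,200:400],None,fx=4,fy=4)[:,:,::-1])
E
```

```text
time_s: 1.78
tool_pos: [519.9, -281.3, 5.0]
orientation: [0.997, -0.079, 0.001, 0.0]
contact_force: [-0.2, -0.4, -0.4]
gripper_width: 85.6
grip_force: 0.0
```

View pics/s2c.png

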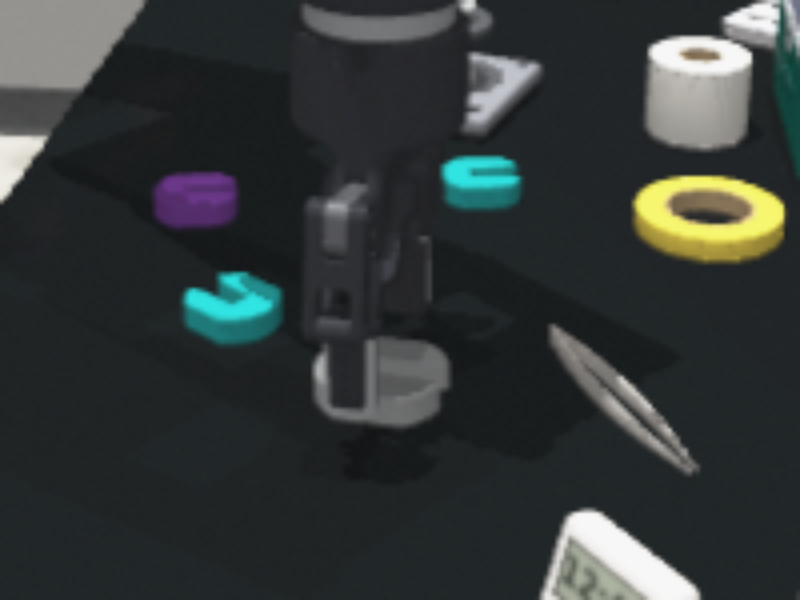

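```bash
python3 -m pendant '{"delta_pos":[[0,0,-0.003],[0,0,-0.003],[0,0,-0.003],[0,0,-0.003],[0,0,-0.003]],"twist":[[0,0,0],[0,0,0],[0,0,0],[0,0,0],[0,0,0]]}' 0.45 60
python3 -m pendant '{"delta_pos":[[0,0,0],[0,0,0]],"twist":[[0,0,0],[0,0,0]]}' 0.45 60
```

```text
time_s: 2.5
tool_pos: [520.5, -280.4, 1.8]
orientation: [0.997, -0.078, 0.001, 0.0]
contact_force: [0.2, 0.1, 4.7]
gripper_width: 50.6
grip_force: 64.2
time_s: 2.75
tool_pos: [520.4, -280.4, 1.8]
orientation: [0.997, -0.078, 0.001, 0.0]
contact_force: [-0.6, -0.2, 5.1]
gripper_width: 50.0
grip_force: 64.2
```

```bash
python3 -m pendant '{"delta_pos":[[0,0,0.02],[0,0,0.06],[0,0.03,0.1],[-0.01,0.07,0.11],[-0.02,0.11,0.11]],"twist":[[0,0,0],[0,0,0],[0,0,0.1],[0,0,0.25],[0,0,0.4]]}'
python3 -m pendant '{"delta_pos":[[-0.01,0.05,0],[-0.02,0.1,0],[-0.03,0.15,0],[-0.03,0.19,0],[-0.03,0.21,0]],"twist":[[0,0,0.1],[0,0,0.2],[0,0,0.3],[0,0,0.385],[0,0,0.385]]}'
python3 -m pendant '{"delta_pos":[[0,0,0],[0,0,0]],"twist":[[0,0,0],[0,0,0]]}'
python3 - <<'E'
from meas import *
s=snap('side','s3');t=snap('top','t3');q=arm.state()['orientation'];print(arm.state()['tool_pos'],np.degrees(2*np.arctan2(q[1],q[0])))
a=cv2.resize(s['image'][120:260,230:380],None,fx=2.6,fy=2.6,interpolation=2)
b=cv2.resize(t['image'][150:290,200:350],None,fx=2.6,fy=2.6,interpolation=2)
cv2.imwrite('pics/c3.png',np.hstack([a,b])[:,:,::-1])
E
```

```text
time_s: 3.38
tool_pos: [500.1, -169.1, 112.9]
orientation: [0.992, 0.123, 0.001, 0.001]
contact_force: [0.6, 0.3, -3.2]
gripper_width: 50.1
grip_force: 63.4
time_s: 4.0
tool_pos: [468.5, 42.3, 111.1]
orientation: [0.951, 0.31, -0.0, -0.0]
contact_force: [-0.1, -1.0, -2.5]
gripper_width: 50.3
grip_force: 63.4
time_s: 4.25
tool_pos: [469.5, 39.7, 111.0]
orientation: [0.951, 0.309, -0.0, 0.0]
contact_force: [0.1, 0.0, -2.7]
gripper_width: 49.9
grip_force: 63.4
[469.75499348  39.24782052 111.00168605] 35.90223456656723
```

View pics/c3.png

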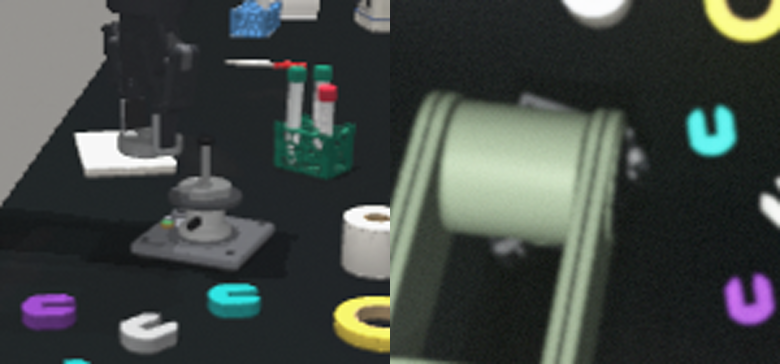

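The disc hangs level in the gripper at crop (148,140), left of the stem at (205,160) and slightly above it. Next it goes down to insertion height.

```bash
python3 -m pendant '{"delta_pos":[[0,0,-0.02],[0,0,-0.039],[0,0,-0.039],[0,0,-0.039]],"twist":[[0,0,0],[0,0,0],[0,0,0],[0,0,0]]}'
python3 - <<'E'
from meas import *
s=snap('side','s4');p=arm.state()['tool_pos'];print(p,'expected disc-centre px low/top',proj(s,(p[0],p[1],p[2]-1.8)),proj(s,(p[0],p[1],p[2]+12.2)))
u=np.array([.809,.588,0]);n=np.array([-.588,.809,0])
for nm,z in(('low',p[2]-1.8),('top',p[2]+12.2)):
    print(nm,[proj(s,np.r_[p[:2]+ (30*np.array([np.cos(a),np.sin(a)])),z]).round(0).tolist() for a in np.arange(0,6.28,np.pi/2)])
print('stem in side',proj(s,(518.5,76,66)),proj(s,(518.5,76,106)))
cv2.imwrite('pics/c4.png',cv2.resize(s['image'][140:220,260:340],None,fx=7,fy=7,interpolation=2)[:,:,::-1])
E
```

```text
time_s: 4.85
tool_pos: [470.4, 39.5, 72.5]
orientation: [0.951, 0.308, 0.0, 0.0]
contact_force: [0.3, 0.1, -2.2]
gripper_width: 50.3
grip_force: 63.4
[470.69417127  39.59885251  72.82931535] expected disc-centre px low/top [287.6183708  192.95598935] [287.59401746 187.47365313]
low [[300.0, 193.0], [289.0, 189.0], [275.0, 193.0], [286.0, 197.0]]
top [[300.0, 188.0], [289.0, 184.0], [275.0, 187.0], [286.0, 191.0]]
stem in side [308.24936275 190.8791666 ] [308.44548379 175.55954565]
```

View pics/c4.png

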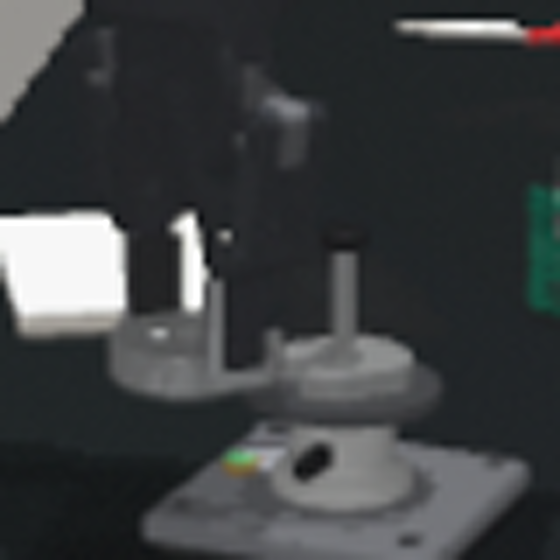

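The disc spans columns 275–301 with its lower edge at row 197, as predicted, so the grasp is centred and level. Now I slide it on.

```bash
python3 -m pendant '{"delta_pos":[[0.012,0.0091,-0.001],[0.024,0.0183,-0.0015],[0.032,0.0244,-0.0015],[0.036,0.0274,-0.0015],[0.036,0.0274,-0.0015]],"twist":[[0,0,0],[0,0,0],[0,0,0],[0,0,0],[0,0,0]]}'
python3 -m pendant '{"delta_pos":[[0.005,0.0038,0],[0.009,0.007,0],[0.012,0.0091,0],[0.012,0.0091,0],[0.012,0.0091,0]],"twist":[[0,0,0],[0,0,0],[0,0,0],[0,0,0],[0,0,0]]}'
```

```text
time_s: 5.52
tool_pos: [505.9, 67.8, 70.3]
orientation: [0.951, 0.309, -0.0, -0.0]
contact_force: [-0.3, 0.6, -2.9]
gripper_width: 50.0
grip_force: 63.4
time_s: 6.15
tool_pos: [517.6, 76.5, 70.4]
orientation: [0.951, 0.309, -0.0, -0.0]
contact_force: [-0.2, -0.9, -1.6]
gripper_width: 49.8
grip_force: 63.4
```

```bash
for i in 1 2; do python3 -m pendant '{"delta_pos":[[0.0008,0.0006,0],[0.0008,0.0006,0],[0.0008,0.0006,0]],"twist":[[0,0,0],[0,0,0],[0,0,0]]}'; done
```

```text
time_s: 6.52
tool_pos: [518.5, 77.1, 70.5]
orientation: [0.951, 0.309, -0.0, -0.0]
contact_force: [-0.2, -0.4, -2.6]
gripper_width: 50.2
grip_force: 63.4
time_s: 6.9
tool_pos: [519.4, 77.8, 70.5]
orientation: [0.951, 0.309, 0.0, 0.0]
contact_force: [-0.1, -0.4, -1.3]
gripper_width: 50.4
grip_force: 63.4
```

```bash
for i in 1 2; do python3 -m pendant '{"delta_pos":[[0.0008,0.0006,0],[0.0008,0.0006,0],[0.0008,0.0006,0]],"twist":[[0,0,0],[0,0,0],[0,0,0]]}'; done
```

```text
time_s: 7.28
tool_pos: [520.2, 78.4, 70.5]
orientation: [0.951, 0.309, -0.0, -0.0]
contact_force: [-0.3, -0.5, -2.8]
gripper_width: 50.1
grip_force: 63.4
time_s: 7.65
tool_pos: [520.4, 78.7, 70.3]
orientation: [0.951, 0.309, -0.001, 0.0]
contact_force: [-3.2, -2.4, 0.1]
gripper_width: 50.3
grip_force: 63.5
```

The disc touches the stem with about 4 N along the slot, so it is home. I'll back off 1.5 mm to centre it and then lower.

```bash
python3 -m pendant '{"delta_pos":[[-0.0012,-0.0009,0],[-0.0012,-0.0009,-0.001],[-0.0012,-0.0009,-0.002],[-0.0012,-0.0009,-0.002]],"twist":[[0,0,0],[0,0,0],[0,0,0],[0,0,0]]}'
python3 -m pendant '{"delta_pos":[[0,0,-0.0005],[0,0,-0.001],[0,0,-0.001]],"twist":[[0,0,0],[0,0,0],[0,0,0]]}'
```

```text
time_s: 8.15
tool_pos: [519.8, 78.2, 68.3]
orientation: [0.951, 0.309, 0.0, -0.0]
contact_force: [0.0, 0.4, -2.2]
gripper_width: 50.2
grip_force: 63.4
time_s: 8.52
tool_pos: [519.9, 78.1, 67.8]
orientation: [0.951, 0.309, 0.0, 0.0]
contact_force: [-0.7, 0.4, 0.6]
gripper_width: 50.1
grip_force: 63.7
```

```bash
python3 -m pendant '{"delta_pos":[[0,0,-0.0007],[0,0,-0.0007]],"twist":[[0,0,0],[0,0,0]]}'
python3 -m pendant '{"delta_pos":[[0,0,0],[0,0,0],[0,0,0],[0,0,0],[0,0,0]],"twist":[[0,0,0],[0,0,0],[0,0,0],[0,0,0],[0,0,0]]}' 0.8
python3 -m pendant '{"delta_pos":[[0,0,0.02],[0,0,0.06],[0,0,0.1],[-0.005,-0.05,0.11],[-0.01,-0.1,0.11]],"twist":[[0,0,0],[0,0,0],[0,0,0],[0,0,0.1],[0,0,0.2]]}'
python3 -m pendant '{"delta_pos":[[0,-0.05,0],[-0.01,-0.1,-0.02],[-0.01,-0.1,-0.03],[-0.01,-0.1,-0.03]],"twist":[[0,0,0],[0,0,0],[0,0,0],[0,0,0]]}'
python3 - <<'E'
from meas import *
st=arm.state();q=st['orientation'];print(st['tool_pos'],np.degrees(2*np.arctan2(q[1],q[0])))
t=snap('top','t5');s=snap('side','s5')
for w in(130,160): print(disc(t,519,76.5,80,30,white=w,h=50))
A=cv2.resize(warp(t,518.5,76,80,40,5),(400,400))
B=cv2.resize(s['image'][155:215,278:338],(400,400),interpolation=2)
cv2.imwrite('pics/c5.png',np.hstack([A,B])[:,:,::-1])
E
```

```text
time_s: 8.78
tool_pos: [519.9, 78.1, 67.7]
orientation: [0.951, 0.309, 0.0, 0.0]
contact_force: [-3.6, 0.8, 6.7]
gripper_width: 50.4
grip_force: 64.3
time_s: 9.4
tool_pos: [519.8, 78.1, 66.7]
orientation: [0.951, 0.309, -0.0, -0.0]
contact_force: [-0.0, 0.6, 0.5]
gripper_width: 68.4
grip_force: 0.0
time_s: 10.02
tool_pos: [511.0, -22.8, 178.7]
orientation: [0.914, 0.405, 0.002, 0.001]
contact_force: [0.8, -0.6, -0.7]
gripper_width: 68.4
grip_force: 0.0
time_s: 10.52
tool_pos: [498.9, -121.3, 145.6]
orientation: [0.916, 0.402, -0.001, -0.001]
contact_force: [0.3, -0.8, -0.1]
gripper_width: 68.4
grip_force: 0.0
[ 498.85382267 -121.27593425  145.61051231] 47.38792005619752
(array([490.34801507,  75.17920156]), array([512.23092651,  73.49117279]), np.float64(-20.163222097900125), (np.float64(104.41844414545102), np.float64(104.90244581195383)))
(array([487.89905697,  82.47505179]), array([512.35776901,  73.62283707]), np.float64(-29.952925479103296), (np.float64(112.279180664601), np.float64(112.40400273964784)))
```

View pics/c5.png

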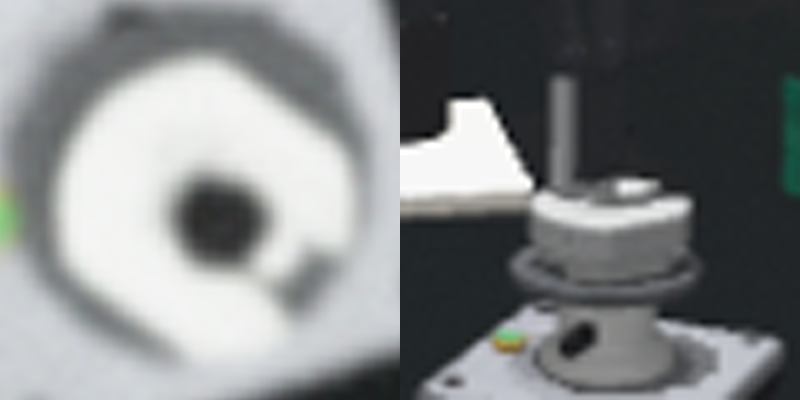

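The large disc sits on the base disc. In the patch it is centred about 1.3 mm off the stem, flat, with its slot to the lower right (about +36°). Its side-view lower edge is level. The pale bar at (563,130) appears to be a finger pad in front of the stem. Now the small disc.

```bash
python3 -m pendant '{"delta_pos":[[-0.0119,-0.0129,-0.03],[-0.0119,-0.0129,-0.08],[-0.0119,-0.0129,-0.12],[-0.0119,-0.0129,-0.12]],"twist":[[0,0,0.01],[0,0,0.01],[0,0,0.01],[0,0,0.01]]}'
python3 - <<'E'
from meas import *
st=arm.state();q=st['orientation'];print(st['tool_pos'],np.degrees(2*np.arctan2(q[1],q[0])))
s=snap('side','s6')
A=cv2.resize(s['image'][160:280,240:360],(560,560),interpolation=2)
cv2.imwrite('pics/c6.png',A[:,:,::-1])
E
```

```text
time_s: 11.12
tool_pos: [485.4, -132.3, 24.3]
orientation: [0.913, 0.408, -0.002, -0.003]
contact_force: [0.6, -0.1, -0.2]
gripper_width: 67.9
grip_force: 0.0
[ 485.43764612 -132.31336408   24.31471724] 48.120818569015775
```

View pics/c6.png

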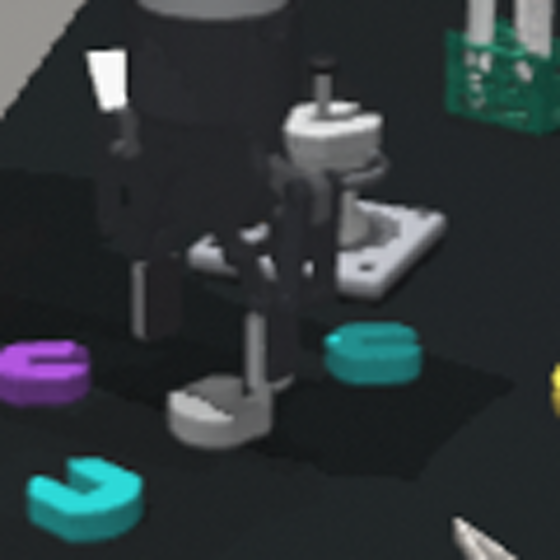

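The small disc (crop (220,410)) lies between the two open fingers and the neighbours are clear. The stem shows centred in the large disc. I'll descend and grip.

```bash
python3 -m pendant '{"delta_pos":[[0,0,-0.01],[0,0,-0.02],[0,0,-0.02],[0,0,-0.02]],"twist":[[0,0,0],[0,0,0],[0,0,0],[0,0,0]]}'
python3 -m pendant '{"delta_pos":[[0,0,0],[0,0,0],[0,0,0],[0,0,0],[0,0,0]],"twist":[[0,0,0],[0,0,0],[0,0,0],[0,0,0],[0,0,0]]}' 0.3 60
```

```text
time_s: 11.68
tool_pos: [488.2, -135.0, 7.1]
orientation: [0.914, 0.407, 0.0, 0.0]
contact_force: [0.6, -0.4, 0.0]
gripper_width: 68.5
grip_force: 0.0
time_s: 12.3
tool_pos: [488.3, -135.1, 7.5]
orientation: [0.914, 0.407, 0.0, 0.0]
contact_force: [-1.7, 0.3, 5.8]
gripper_width: 37.7
grip_force: 60.3
```

Tip overlap is a bit shallow at TCP z = 7.5, so I'll regrip lower.

```bash
python3 -m pendant '{"delta_pos":[[0,0,0],[0,0,0],[0,0,-0.003],[0,0,-0.003],[0,0,-0.003]],"twist":[[0,0,0],[0,0,0],[0,0,0],[0,0,0],[0,0,0]]}' 0.7 60
python3 -m pendant '{"delta_pos":[[-0.0005,0.0005,-0.0005],[-0.0005,0.0005,-0.0005],[-0.0005,0.0005,-0.0005],[-0.0005,0.0005,-0.0005],[-0.0005,0.0005,-0.0005]],"twist":[[0,0,0],[0,0,0],[0,0,0],[0,0,0],[0,0,0]]}' 0.3 60
```

```text
time_s: 12.92
tool_pos: [487.8, -134.8, 3.6]
orientation: [0.914, 0.407, -0.0, -0.0]
contact_force: [-0.5, -0.1, -0.3]
gripper_width: 59.7
grip_force: 0.0
time_s: 13.55
tool_pos: [487.8, -134.5, 3.7]
orientation: [0.914, 0.407, 0.0, 0.0]
contact_force: [0.2, 0.4, 4.8]
gripper_width: 38.1
grip_force: 60.9
```

```bash
python3 -m pendant '{"delta_pos":[[0,0,0.02],[0,0,0.07],[0,0.01,0.12],[0,0.02,0.16],[0.01,0.03,0.16]],"twist":[[0,0,0],[0,0,0.18],[0,0,0.36],[0,0,0.54],[0,0,0.72]]}'
python3 -m pendant '{"delta_pos":[[0.01,0.01,0],[0.02,0.03,0],[0.03,0.05,0],[0.04,0.07,0],[0.05,0.09,0]],"twist":[[0,0,0.18],[0,0,0.36],[0,0,0.54],[0,0,0.72],[0,0,0.9]]}'
python3 -m pendant '{"delta_pos":[[0.005,0.025,0],[0.01,0.05,0],[0.015,0.08,0],[0.015,0.1,0],[0.015,0.12,0]],"twist":[[0,0,0.18],[0,0,0.36],[0,0,0.54],[0,0,0.72],[0,0,0.9]]}'
python3 - <<'E'
from h import *
st=arm.state();q=st['orientation'];print(st['tool_pos'],np.degrees(2*np.arctan2(q[1],q[0])),st['joint_positions'])
E
```

```text
time_s: 14.18
tool_pos: [499.2, -104.8, 166.5]
orientation: [0.71, 0.704, 0.001, 0.003]
contact_force: [0.2, -0.2, -1.9]
gripper_width: 38.4
grip_force: 60.9
time_s: 14.8
tool_pos: [546.5, -13.5, 161.7]
orientation: [0.333, 0.943, -0.0, -0.001]
contact_force: [0.1, 0.4, -0.4]
gripper_width: 38.1
grip_force: 60.9
time_s: 15.42
tool_pos: [561.1, 106.4, 161.5]
orientation: [-0.111, 0.994, 0.0, -0.002]
contact_force: [0.6, 0.1, -1.8]
gripper_width: 38.3
grip_force: 60.9
[561.12944293 106.44269723 161.54201367] 192.7450131451104 [ 3.59965683e-02  2.66181308e-01  1.61934902e+00 -6.85842189e-05
  1.25928948e+00 -1.75722108e+00]
```

```bash
python3 -m pendant '{"delta_pos":[[0,0.003,0],[0,0.003,0],[0,0.003,0],[0,0.003,0]],"twist":[[0,0,0.18],[0,0,0.36],[0,0,0.41],[0,0,0.41]]}'
python3 -m pendant '{"delta_pos":[[0,0,-0.03],[0,0,-0.06],[0,0,-0.075],[0,0,-0.075],[0,0,-0.075]],"twist":[[0,0,0],[0,0,0],[0,0,0],[0,0,0],[0,0,0]]}'
python3 - <<'E'
from meas import *
st=arm.state();q=st['orientation'];p=st['tool_pos'];print(p,np.degrees(2*np.arctan2(q[1],q[0])))
s=snap('side','s7')
for z in(p[2]-3.7,p[2]+10.3):print([proj(s,np.r_[p[:2]+23*np.array([np.cos(a),np.sin(a)]),z]).round(1).tolist() for a in np.arange(0,6.28,np.pi/2)])
cv2.imwrite('pics/c7.png',cv2.resize(s['image'][140:220,275:355],None,fx=7,fy=7,interpolation=2)[:,:,::-1])
E
```

```text
time_s: 15.92
tool_pos: [561.3, 108.6, 161.8]
orientation: [-0.308, 0.951, 0.0, -0.001]
contact_force: [-0.4, -0.0, -1.0]
gripper_width: 38.0
grip_force: 60.9
time_s: 16.55
tool_pos: [563.4, 108.7, 89.4]
orientation: [-0.308, 0.951, -0.0, 0.001]
contact_force: [0.0, 0.2, -1.0]
gripper_width: 38.3
grip_force: 60.8
[563.44939547 108.72616017  89.37255052] 215.86838121650268
[[335.7, 180.5], [327.0, 177.6], [317.8, 179.9], [326.5, 182.8]]
[[335.9, 175.2], [327.1, 172.4], [317.9, 174.6], [326.6, 177.5]]
```

View pics/c7.png

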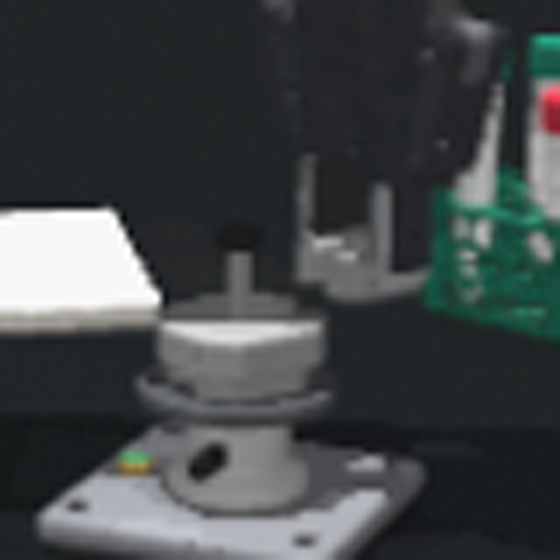

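The small disc sits at columns 317–336 with its lower edge at row 183, which matches prediction. It is above and to the right of the stem at (309,178). Now I slide it on.

```bash
python3 -m pendant '{"delta_pos":[[-0.012,-0.0085,-0.002],[-0.023,-0.0165,-0.003],[-0.03,-0.0213,-0.003],[-0.034,-0.0242,-0.003],[-0.034,-0.0242,-0.003]],"twist":[[0,0,0],[0,0,0],[0,0,0],[0,0,0],[0,0,0]]}'
python3 -m pendant '{"delta_pos":[[-0.004,-0.0029,0],[-0.008,-0.0057,0],[-0.0105,-0.0076,0],[-0.0105,-0.0076,0],[-0.0105,-0.0076,0]],"twist":[[0,0,0],[0,0,0],[0,0,0],[0,0,0],[0,0,0]]}'
```

```text
time_s: 17.23
tool_pos: [528.2, 84.2, 85.4]
orientation: [-0.308, 0.951, -0.0, 0.0]
contact_force: [1.1, -0.7, -1.6]
gripper_width: 38.2
grip_force: 60.9
time_s: 17.85
tool_pos: [519.3, 78.0, 85.4]
orientation: [-0.308, 0.951, 0.001, 0.002]
contact_force: [3.2, 3.0, -6.0]
gripper_width: 38.7
grip_force: 61.4
```

```bash
python3 -m pendant '{"delta_pos":[[-0.0008,-0.0006,0],[-0.0008,-0.0006,0],[-0.0008,-0.0006,0]],"twist":[[0,0,0],[0,0,0],[0,0,0]]}'
```

```text
time_s: 18.23
tool_pos: [519.2, 78.0, 85.4]
orientation: [-0.308, 0.951, 0.001, 0.003]
contact_force: [6.2, 5.2, -7.3]
gripper_width: 37.9
grip_force: 61.2
```

The disc contacts the stem with 8 N along the slot, so it is home. I'll back off slightly, lower and release.

```bash
python3 -m pendant '{"delta_pos":[[0.0022,0.0016,0],[0.0022,0.0016,0],[0.0022,0.0016,-0.0007],[0.0022,0.0016,-0.0014],[0.0022,0.0016,-0.0014]],"twist":[[0,0,0],[0,0,0],[0,0,0],[0,0,0],[0,0,0]]}'
python3 -m pendant '{"delta_pos":[[0,0,-0.0004],[0,0,-0.0008],[0,0,-0.0008]],"twist":[[0,0,0],[0,0,0],[0,0,0]]}'
```

```text
time_s: 18.85
tool_pos: [519.6, 77.8, 84.0]
orientation: [-0.308, 0.951, -0.0, 0.0]
contact_force: [0.5, 1.8, -0.9]
gripper_width: 37.9
grip_force: 61.9
time_s: 19.23
tool_pos: [519.6, 77.8, 83.7]
orientation: [-0.308, 0.951, -0.0, 0.0]
contact_force: [-0.7, -0.3, 5.0]
gripper_width: 37.8
grip_force: 62.5
```

```bash
python3 -m pendant '{"delta_pos":[[0,0,0.001],[0.0008,0.0006,0.001],[0.0008,0.0006,0.0005],[0.0008,0.0006,0],[0.0008,0.0006,0]],"twist":[[0,0,0],[0,0,0],[0,0,0],[0,0,0],[0,0,0]]}'
python3 -m pendant '{"delta_pos":[[0,0,0],[0,0,0],[0,0,0],[0,0,0],[0,0,0]],"twist":[[0,0,0],[0,0,0],[0,0,0],[0,0,0],[0,0,0]]}' 0.7
python3 -m pendant '{"delta_pos":[[0,0,0.02],[0,0,0.06],[0,0,0.1],[0,-0.05,0.11],[-0.02,-0.1,0.11]],"twist":[[0,0,0],[0,0,0],[0,0,0],[0,0,0],[0,0,0]]}'
python3 -m pendant '{"delta_pos":[[-0.03,-0.05,0],[-0.06,-0.1,0.03],[-0.09,-0.15,0.06],[-0.1,-0.2,0.08],[-0.1,-0.2,0.08]],"twist":[[0,0,0],[0,0,0],[0,0,0],[0,0,0],[0,0,0]]}'
python3 - <<'E'
from meas import *
t=snap('top','t8');s=snap('side','s8')
A=warp(t,518.5,76,94,40,5)
B=cv2.resize(s['image'][155:215,278:338],(400,400),interpolation=2)
cv2.imwrite('pics/c8.png',np.hstack([A,B])[:,:,::-1])
E
```

```text
time_s: 19.85
tool_pos: [519.5, 78.0, 83.7]
orientation: [-0.308, 0.951, -0.0, -0.001]
contact_force: [-3.4, -1.1, 7.0]
gripper_width: 38.2
grip_force: 62.8
time_s: 20.48
tool_pos: [520.1, 78.5, 83.0]
orientation: [-0.308, 0.951, 0.0, -0.0]
contact_force: [0.4, -0.1, -0.2]
gripper_width: 59.7
grip_force: 0.0
time_s: 21.1
tool_pos: [502.0, -22.7, 195.2]
orientation: [-0.309, 0.951, -0.001, 0.002]
contact_force: [0.2, -0.6, -1.1]
gripper_width: 59.8
grip_force: 0.0
time_s: 21.72
tool_pos: [410.9, -211.2, 275.3]
orientation: [-0.296, 0.955, -0.007, -0.005]
contact_force: [0.3, 0.5, 0.3]
gripper_width: 59.8
grip_force: 0.0
```

View pics/c8.png

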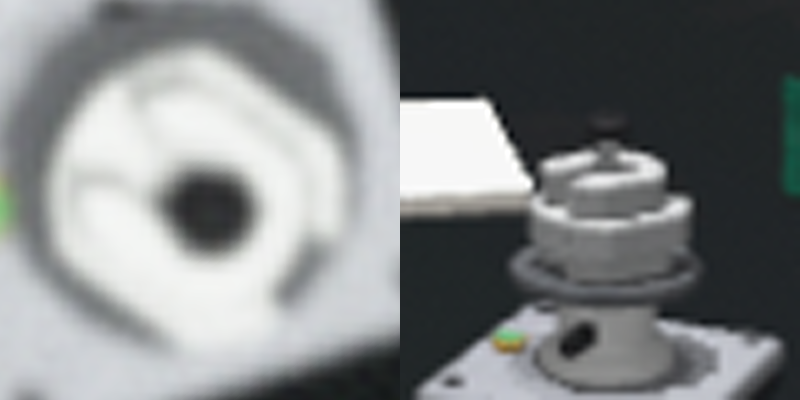

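Both discs are stacked flat. The small disc's slot opens to the upper left, at patch (100,150), and the large disc's to the lower right, at (300,270). Both are centred around the stem, so I'm handing in.

```bash
python3 -c "
from station import arm
print(arm.hand_in())"
```

```text
the job is handed in; nothing more can be done
None
```

The job is handed in, with no verdict returned: the large then the small disc are on the stem, flat, pushed home and with alternating slots, and the film roll, tape and tweezers were not touched.

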